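# Put the washed blood-room dishes back on their stacks

## Robot

A 6-joint arm with a two-finger parallel gripper is mounted at the origin on the work surface. World frame = base frame: x ahead of the robot, y to its left, z up, the work surface at z = 0. Lengths are in mm, angles in degrees, forces in N, time in s.
With the tool pointing down it reaches from about 300 to 850 mm from the base axis. Payload 4.2 kg.
Tool frame: the origin (TCP) lies on the centre line of the jaws, within the pads' length; the fingertips stand 8 mm ahead of it and the grasp point (between the pads) lies 11 mm behind it; z points along the fingers, y is the line along which they close (so a half turn about z gives the same grasp; the last joint's range is limited). The gripper opens to 91 mm and grips with 3 to 60 N. Pads are 32 mm wide; open, the fingers measure 118 mm over their backs; the gripper's body (76 mm by 178 mm) begins 60 mm behind the grasp point.
Start: joints at [74.026, 18.312, 89.639, -0, 72.044, -1.146], TCP at [147.156, 555.866, 221.976] pointing down, gripper open.
Joint ranges: [-177.97, 177.97], [-48.28, 115.42], [12.27, 149.76], [-77.06, 257.06], [2.81, 150.46], [-146.56, 146.56]. Speed limits (degrees/s): [147.25, 147.25, 180, 180, 180, 180].

## Interface

Orientations are given as [roll, pitch, yaw] about the fixed x, y, z axes, in that order (R = Rz(yaw) Ry(pitch) Rx(roll)).
In Python, from workcell import telemetry, eyes, ticket gives the robot as it stands. The module is installed in compiled form; this text tells all that it offers.
- The arm moves only by the shell command python3 -m crank 'ROWS' [OPENING] [FORCE]. ROWS is JSON, a list of rows, each an object of numbers: "dx", "dy", "dz": the shift along the world's x, y, z normalised to -1 to 1, where 1 is 80 cm; "yaw": the turn about the world's z normalised to -1 to 1, where 1 is 5 degrees. A call has 1 to 10 rows; each row shifts and turns the commanded pose from where the row before left it; what a row does not reach is not made up. A row lasts 1/8 s, in which the tool goes at most 62.5 mm and 10.7 degrees, less where a joint would pass 70% of its speed; a pose out of reach is approached as far as the arm can. A call with a number of a shift or a turn outside -1 to 1 is refused whole. A call with a gripper value outside its range is refused whole. OPENING is the opening, from 0 (shut) to 1 (fully open), set as the call begins (- or left out, the last holds). The fingers move at their own pace and stop on an object; FORCE is the grip in N (left out, the last holds). Time passes only in rows, so rows that do not move let the fingers close. It gives the time, the measured TCP pose, the force, the opening and the grip force at its end, in the units of the state.
- telemetry.state(): the state, without advancing time (a new reading comes with each control period).
- eyes.grab_frame(name): name is "scene" or "top"; returns the picture (420x560x3 uint8, red, green, blue); there is no depth.
- eyes.calibration(name): a dict with "camera_matrix" (3x3 intrinsics, pixels), "world_from_camera" (4x4, takes a point from camera to world coordinates). Camera axes: x right, y down, z forward; pixel columns grow to the right and rows downward; lengths in mm; the calibration is good to about 2 mm. A picture is of the moment at which its call begins. calibration takes no time and is no camera call.
- ticket.job_done(): hands the job in; it is judged then, once.
The state is a dict: "time_s": time; "qpos": joint angles; "qvel": joint speeds; "effort": joint torques, N m; "ee_pos": TCP position; "ee_rot": TCP orientation; "force": force on the tool from outside, world axes, zero at the start; "torque": the same for the moment, N m; "gripper_width": finger opening in mm; "gripper_force": force on a finger pad.
Only numpy, scipy, OpenCV 4.12 (cv2) and the standard library are available. Lean on these libraries where they do the work, as an engineer would, in place of code of your own. Each camera call takes 0.05 s, during which the arm holds its last target. There are 200 camera calls.

## Task

The four washed dishes lying loose on the prep bench go back on their stacks: nest each one in the stack of its own shape and colour, turned so that its outline follows the dish below and its foot sits fully down and level. Set the dishes down rather than dropping them, and leave the amber vial and the steel pot that stand among them where they are.

Things in the scene. Friction and masses are not known exactly. Their poses are not given: they have to be found in the camera images.
- blue_kidney_mid (a point): loose single blue kidney dish, 80 g, 44 mm high: bean outline 140 mm along local x, 66 mm over all in y, bulging to +y, hollow side -y; at the waist 54 mm wide (y -27 to +27). Point: centre, 22 mm above the underside; z up. Upper 22 mm: upright wall. Lower 22 mm: foot set in 9 mm. Grip from above across the middle (along y), outside, by the upper wall: when nested the rim below comes to 2 mm under this point; keep fingertips above it.
- red_kidney_mid (a point): loose single red kidney dish, 80 g, 44 mm high: bean outline 140 mm along local x, 66 mm over all in y, bulging to +y, hollow side -y; at the waist 54 mm wide (y -27 to +27). Point: centre, 22 mm above the underside; z up. Upper 22 mm: upright wall. Lower 22 mm: foot set in 9 mm. Grip from above across the middle (along y), outside, by the upper wall: when nested the rim below comes to 2 mm under this point; keep fingertips above it.
- blue_tray_mid (a point): loose single blue oblong tray, 80 g, 44 mm high: straight outline, 140 mm along local x by 58 mm in y, corners rounded. Point: centre, 22 mm above the underside; z up. Upper 22 mm: upright wall. Lower 22 mm: foot set in 9 mm. Grip from above across the middle (along y), outside, by the upper wall: when nested the rim below comes to 2 mm under this point; keep fingertips above it.
- red_tray_mid (a point): loose single red oblong tray, 80 g, 44 mm high: straight outline, 140 mm along local x by 58 mm in y, corners rounded. Point: centre, 22 mm above the underside; z up. Upper 22 mm: upright wall. Lower 22 mm: foot set in 9 mm. Grip from above across the middle (along y), outside, by the upper wall: when nested the rim below comes to 2 mm under this point; keep fingertips above it.
- blue_kidney_seat (a point): stack of two nested blue kidney dishes on a dark rubber pad, fixed; rim 72 mm above the bench, outline and axes as the loose one. Point: middle of the top one's inner floor, 20 mm below its rim. The loose one's foot rests here, 6 mm play all round, axes along these; its mid point is then 22 mm above this point; z up.
- red_kidney_seat (a point): stack of two nested red kidney dishes on a dark rubber pad, fixed; rim 72 mm above the bench, outline and axes as the loose one. Point: middle of the top one's inner floor, 20 mm below its rim. The loose one's foot rests here, 6 mm play all round, axes along these; its mid point is then 22 mm above this point; z up.
- blue_tray_seat (a point): stack of two nested blue oblong trays on a dark rubber pad, fixed; rim 72 mm above the bench, outline and axes as the loose one. Point: middle of the top one's inner floor, 20 mm below its rim. The loose one's foot rests here, 6 mm play all round, axes along these; its mid point is then 22 mm above this point; z up.
- red_tray_seat (a point): stack of two nested red oblong trays on a dark rubber pad, fixed; rim 72 mm above the bench, outline and axes as the loose one. Point: middle of the top one's inner floor, 20 mm below its rim. The loose one's foot rests here, 6 mm play all round, axes along these; its mid point is then 22 mm above this point; z up.
- amber_vial_mid (a point): a small amber glass vial with a metal cap, 27 mm across, 53 mm high, loose, standing among the dishes; the point is its centre. To be left alone.
- steel_pot_mid (a point): a small round steel pot, 45 mm across the rim, 30 mm high, loose, standing among the dishes; the point is on its axis 15 mm above the bench. To be left alone.
There are look-alikes about, which are no part of the job. What is shaped like the part that bears red_tray_mid but green or turquoise is not meant. Leave any turquoise look-alike of the part that bears blue_tray_mid alone.

How it is judged (in metres and radians):
At the end, for the whole second after the job is handed in: Each of the four loose dishes is nested in the stack of its own shape and colour: centre within 10 mm of the stack's, long axes within 0.2 rad, mid point 18 to 26 mm above the seat point, tilt under 0.08 rad; all released and at rest (horizontal distance between blue_kidney_mid and blue_kidney_seat below 0.01 m and z of blue_kidney_mid in the frame of blue_kidney_seat between 0.018 and 0.026 m and angle between the x axis of blue_kidney_mid and the x axis of blue_kidney_seat, either way round below 0.2 rad and angle between each of blue_kidney_mid, red_kidney_mid, blue_tray_mid, red_tray_mid's own z axis and vertical below 0.08 rad and linear speed of each of blue_kidney, red_kidney, blue_tray, red_tray below 0.02 m/s and contact force between each of blue_kidney, red_kidney, blue_tray, red_tray and the fingers below 0.1 N and horizontal distance between red_kidney_mid and red_kidney_seat below 0.01 m and z of red_kidney_mid in the frame of red_kidney_seat between 0.018 and 0.026 m and angle between the x axis of red_kidney_mid and the x axis of red_kidney_seat, either way round below 0.2 rad and horizontal distance between blue_tray_mid and blue_tray_seat below 0.01 m and z of blue_tray_mid in the frame of blue_tray_seat between 0.018 and 0.026 m and angle between the x axis of blue_tray_mid and the x axis of blue_tray_seat, either way round below 0.2 rad and horizontal distance between red_tray_mid and red_tray_seat below 0.01 m and z of red_tray_mid in the frame of red_tray_seat between 0.018 and 0.026 m and angle between the x axis of red_tray_mid and the x axis of red_tray_seat, either way round below 0.2 rad); the robot touches nothing.
It fails at once if a dish is dropped (falls freely, faster than 0.75 m/s) ((contact force between blue_kidney and anything else below 0.02 N and linear speed of blue_kidney above 0.75 m/s) or (contact force between red_kidney and anything else below 0.02 N and linear speed of red_kidney above 0.75 m/s) or (contact force between blue_tray and anything else below 0.02 N and linear speed of blue_tray above 0.75 m/s) or (contact force between red_tray and anything else below 0.02 N and linear speed of red_tray above 0.75 m/s)).
It fails at once if the amber vial is pushed more than 25 mm or knocked over (distance of amber_vial_mid from where it was at the start of the episode above 0.025 m or angle between amber_vial_mid's own z axis and vertical above 0.5 rad).
It fails at once if the steel pot is pushed more than 25 mm or knocked over (distance of steel_pot_mid from where it was at the start of the episode above 0.025 m or angle between steel_pot_mid's own z axis and vertical above 0.5 rad).
It also fails if it takes over 104 s, if anything falls off the work surface, if the arm or the gripper's body presses on something with over 40 N, if the wrist force passes 120 N, or if a joint passes its speed limit or range.

## Working session

There is one attempt and no reset: what is moved stays moved. The work goes in short steps, Python scripts to look and compute and a shell command to move; the robot and the scene stay as the last step left them, time stands still between calls to the robot, and variables do not carry over. Pictures are saved under pics/ and viewed, at most 14 in all, crops included, and the job is handed in when it is done.

```bash
mkdir -p pics
python3 - <<'E'
from workcell import telemetry, eyes
import cv2
for n in("top","scene"):
    f=eyes.grab_frame(n); cv2.imwrite(f"pics/{n}0.png",cv2.resize(f[:,:,::-1],(800,600),interpolation=cv2.INTER_CUBIC))
    c=eyes.calibration(n);print(c)
s=telemetry.state();print(s)
E
```

```text
{'camera_matrix': array([[448.87111807,   0.        , 274.55944123],
       [  0.        , 448.87111807, 208.08148939],
       [  0.        ,   0.        ,   1.        ]]), 'world_from_camera': array([[-1.22960374e-03, -9.94133729e-01,  1.08150899e-01,
         3.22568460e+02],
       [-9.99815991e-01, -8.48219908e-04, -1.91641635e-02,
         8.78729255e+01],
       [ 1.91434771e-02, -1.08154562e-01, -9.93949756e-01,
         1.23203435e+03],
       [ 0.00000000e+00,  0.00000000e+00,  0.00000000e+00,
         1.00000000e+00]])}
{'camera_matrix': array([[501.51903082,   0.        , 277.033484  ],
       [  0.        , 501.51903082, 207.77321744],
       [  0.        ,   0.        ,   1.        ]]), 'world_from_camera': array([[ 1.57107635e-01,  7.91373476e-01, -5.90800485e-01,
         1.12637300e+03],
       [ 9.87575997e-01, -1.27887989e-01,  9.13143575e-02,
        -3.75249680e+01],
       [-3.29252547e-03, -5.97806560e-01, -8.01633629e-01,
         9.61543224e+02],
       [ 0.00000000e+00,  0.00000000e+00,  0.00000000e+00,
         1.00000000e+00]])}
{'time_s': 0.1, 'qpos': array([ 7.40273071e+01,  1.83482536e+01,  8.96988037e+01, -1.99456269e-03,
        7.20441122e+01, -1.14396607e+00]), 'qvel': array([ 0.02359475, -0.12425065, -0.23580795, -0.01822424, -0.0063553 ,
       -0.04888389]), 'effort': array([-7.87155932e-04, -4.13332164e+01, -2.32507038e+01,  7.28370063e-02,
        4.22522484e-02, -6.74270564e-05]), 'ee_pos': array([147.03114755, 555.43393068, 221.20573308]), 'ee_rot': array([-1.79908811e+02,  7.58904030e-05,  1.65171890e+02]), 'force': array([ 0.23619667, -0.60543449, -0.39645475]), 'torque': array([-0.05879462, -0.03824003,  0.05068808]), 'gripper_force': 0.0, 'gripper_width': 91.25113016823458}
```

View pics/top0.png

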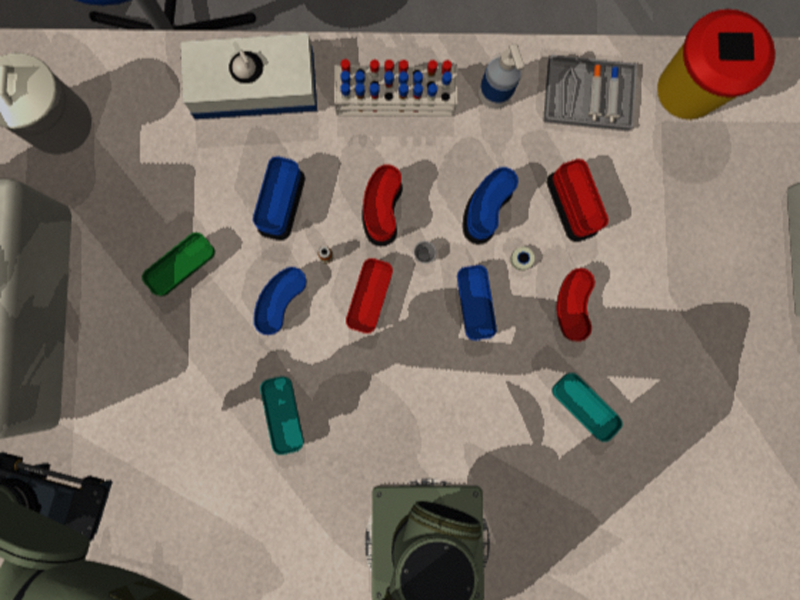

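View pics/scene0.png

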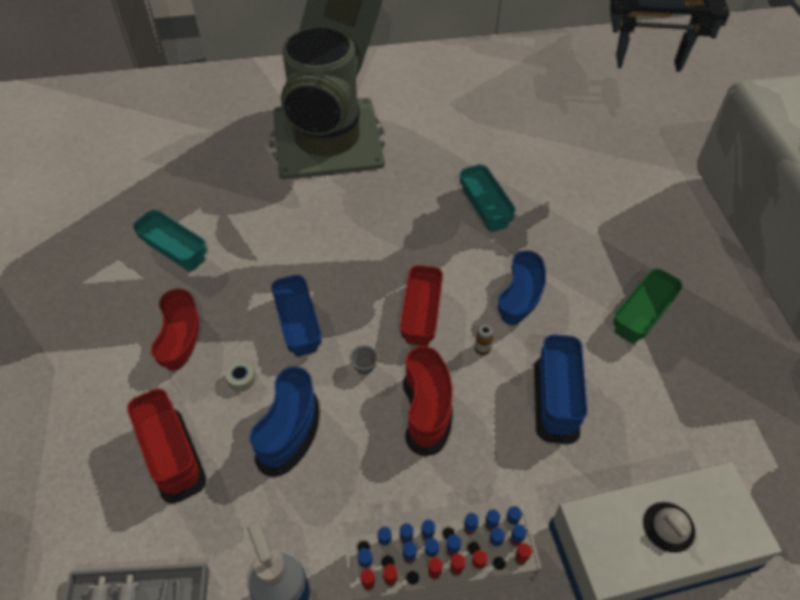

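Top view (800×600 px): the loose dishes are blue kidney (280,300), red tray (370,295), blue tray (477,302) and red kidney (575,304). The stacks are blue tray (279,197), red kidney (382,204), blue kidney (491,204) and red tray (578,198). Look-alikes to leave: green tray (178,265), turquoise trays (282,415) and (587,407). The vial is at (325,254), the steel pot at (424,251), and a white roll at (523,257). I'll fit the dish outlines in both cameras.

```bash
cat > fit.py <<'E'
import numpy as np, cv2
from scipy.optimize import minimize
from workcell import eyes
K={};
for n in("top","scene"):
    c=eyes.calibration(n);K[n]=(c["camera_matrix"],np.linalg.inv(c["world_from_camera"]),c["world_from_camera"])
def proj(n,P):
    k,T,_=K[n];q=(np.asarray(P)@T[:3,:3].T+T[:3,3])@k.T;return q[:,:2]/q[:,2:]
def ray(n,u,v,z):
    k,_,W=K[n];d=W[:3,:3]@np.linalg.solve(k,[u,v,1]);return W[:3,3]+d*(z-W[2,3])/d[2]
a=np.linspace(0,2*np.pi,25)
def prims(shape):
    if shape=="tray": return [[(sx*54,sy*13,16) for sx in(-1,1) for sy in(-1,1)]]
    R=83.;t=np.linspace(-.545,.545,9);c=[(R*np.sin(s),R*np.cos(s)-R,27) for s in t]
    return [[c[i],c[i+1]] for i in range(8)]
LOOSE=[(0,22,44),(9,0,22)];STACK=[(0,50,72),(0,26,48),(9,4,28)]
S=3
def render(n,shape,parts,x,y,yaw,dz=0):
    m=np.zeros((420*S,560*S),np.uint8);c,s=np.cos(yaw),np.sin(yaw)
    for ins,z0,z1 in parts:
        for pr in prims(shape):
            P=[]
            for cx,cy,r in pr:
                X=cx+(r-ins)*np.cos(a);Y=cy+(r-ins)*np.sin(a)
                for z in(z0,z1):P.append(np.c_[x+c*X-s*Y,y+s*X+c*Y,0*X+z+dz])
            q=proj(n,np.vstack(P));cv2.fillConvexPoly(m,cv2.convexHull(((q+.5)*S*16).astype(np.int32)),1,cv2.LINE_8,4)
    return m
def mask(img,col,uv):
    h=cv2.cvtColor(cv2.resize(img,None,fx=S,fy=S,interpolation=cv2.INTER_LINEAR),cv2.COLOR_RGB2HSV)
    H,s,v=cv2.split(h);m=(((H<8)|(H>172)) if col=="red" else ((H>105)&(H<130)))&(s>140)&(v>35)
    nn,l,st,ce=cv2.connectedComponentsWithStats(m.astype(np.uint8))
    ok=[i for i in range(1,nn) if st[i,4]>1500];i=min(ok,key=lambda i:np.hypot(*(ce[i]/S-uv)))
    return (l==i).astype(np.uint8)
def fit(imgs,shape,col,parts,x,y,yaw=None,cams=("top","scene"),dz=0):
    ms={n:mask(imgs[n],col,proj(n,[[x,y,parts[0][2]-10+dz]])[0]) for n in cams}
    def cost(p):
        t=0
        for n in cams:
            r=render(n,shape,parts,p[0],p[1],p[2],dz);t+=1-(r&ms[n]).sum()/(r|ms[n]).sum()
        return t/len(cams)
    ys=np.arange(0,2*np.pi if shape=="kidney" else np.pi,.35) if yaw is None else [yaw]
    y0=min(ys,key=lambda w:cost((x,y,w)))
    f=lambda q:cost((x+q[0]*10,y+q[1]*10,y0+q[2]*.2))
    r=minimize(f,[0,0,0],method="Nelder-Mead",options=dict(initial_simplex=[[0,0,0],[1,0,0],[0,1,0],[0,0,1]],xatol=.02,fatol=1e-4,maxfev=120))
    q=r.x;return x+q[0]*10,y+q[1]*10,y0+q[2]*.2,r.fun
def grab(): return {n:eyes.grab_frame(n) for n in("top","scene")}
E
cat > run1.py <<'E'
from fit import *
g=grab()
L=[("blue","kidney",280,300,0),("red","tray",370,295,0),("blue","tray",477,302,0),("red","kidney",575,304,0),
("blue","tray",279,197,1),("red","kidney",382,204,1),("blue","kidney",491,204,1),("red","tray",578,198,1)]
for c,s,u,v,st in L:
    P=STACK if st else LOOSE;x,y,_=ray("top",u*.7,v*.7,65 if st else 35)
    for cams in(("top",),("scene",),("top","scene")):
        r=fit(g,s,c,P,x,y,cams=cams);print(c,s,st,cams[-1] if len(cams)<2 else "both",np.round([r[0],r[1],np.degrees(r[2])%360,r[3]],2))
for u,v,z,n in((325,252,53,"vial"),(424,251,30,"pot"),(523,257,20,"roll")):print(n,ray("top",u*.7,v*.7,z).round(1))
E
time python3 run1.py
```

```text
blue kidney 0 top [4.4593e+02 2.7237e+02 1.5038e+02 2.8000e-01]
blue kidney 0 scene [4.4709e+02 2.7101e+02 1.4746e+02 2.8000e-01]
blue kidney 0 both [4.4498e+02 2.7134e+02 1.4818e+02 2.8000e-01]
red tray 0 top [4.5749e+02 1.0887e+02 1.6350e+02 6.0000e-02]
red tray 0 scene [463.38 106.03 164.66   0.61]
red tray 0 both [4.5805e+02 1.0857e+02 1.6293e+02 3.4000e-01]
blue tray 0 top [ 4.4491e+02 -9.1960e+01  7.2400e+00  1.2000e-01]
blue tray 0 scene [ 4.4234e+02 -9.4430e+01  6.9800e+00  1.8000e-01]
blue tray 0 both [ 4.4245e+02 -9.2890e+01  6.8300e+00  1.5000e-01]
red kidney 0 top [ 4.4285e+02 -2.7353e+02  3.5146e+02  9.0000e-02]
red kidney 0 scene [ 4.4024e+02 -2.7632e+02  3.5701e+02  1.3000e-01]
red kidney 0 both [ 4.4128e+02 -2.7390e+02  3.5559e+02  1.1000e-01]
blue tray 1 top [6.4239e+02 2.8219e+02 1.6841e+02 1.0000e-01]
blue tray 1 scene [6.4539e+02 2.7964e+02 1.6196e+02 1.2000e-01]
blue tray 1 both [6.4391e+02 2.8120e+02 1.6355e+02 1.2000e-01]
red kidney 1 top [6.2951e+02 7.6290e+01 1.7310e+02 2.4000e-01]
red kidney 1 scene [6.3415e+02 9.1030e+01 3.5313e+02 4.3000e-01]
red kidney 1 both [6.2970e+02 7.6300e+01 1.7198e+02 3.7000e-01]
blue kidney 1 top [ 6.2723e+02 -1.2614e+02  1.5232e+02  2.4000e-01]
blue kidney 1 scene [ 6.3565e+02 -1.2970e+02  1.5407e+02  2.4000e-01]
blue kidney 1 both [ 6.3066e+02 -1.2829e+02  1.5231e+02  2.5000e-01]
red tray 1 top [ 6.4175e+02 -2.8921e+02  1.9260e+01  4.0000e-02]
red tray 1 scene [ 6.4472e+02 -2.9113e+02  2.0410e+01  5.0000e-02]
red tray 1 both [ 6.4355e+02 -2.9002e+02  1.9010e+01  6.0000e-02]
vial [535.4 190.1  53. ]
pot [541.9   4.1  30. ]
roll [ 532.5 -187.    20. ]
real	0m18.099s
user	0m16.123s
sys	0m1.269s
```

```bash
cat > run2.py <<'E'
from fit import *
g=grab();out={n:g[n].copy() for n in g}
L=[("blue","kidney",445,272,330,0),("red","kidney",442,-274,355,0),
("red","kidney",630,76,173,1),("red","kidney",630,82,353,1),("blue","kidney",628,-128,152,1),("blue","kidney",628,-128,332,1)]
for c,s,x,y,w,st in L:
    P=STACK if st else LOOSE
    for cams in(("top",),("scene",)):
        r=fit(g,s,c,P,x,y,np.radians(w),cams=cams);print(c,s,st,cams[0],np.round([r[0],r[1],np.degrees(r[2])%360,r[3]],2))
        if r[3]<.2:
            m=render(cams[0],s,P,*r[:3]);out[cams[0]]=cv2.resize(out[cams[0]],(1680,1260)) if out[cams[0]].shape[0]<1000 else out[cams[0]]
            cv2.drawContours(out[cams[0]],cv2.findContours(m,0,1)[0],-1,(255,255,0),1)
a=cv2.resize(out["top"],(1680,1260))[300:740,480:1310][:,:,::-1];a=cv2.resize(a,(800,int(440*800/830)))
cv2.imwrite("pics/b.png",a)
E
python3 run2.py
```

```text
blue kidney 0 top [4.5511e+02 2.8332e+02 3.2778e+02 1.4000e-01]
blue kidney 0 scene [4.4787e+02 2.8303e+02 3.3720e+02 2.1000e-01]
red kidney 0 top [ 4.4293e+02 -2.7315e+02  3.5302e+02  9.0000e-02]
red kidney 0 scene [ 4.4124e+02 -2.7550e+02  3.5694e+02  1.3000e-01]
red kidney 1 top [6.3026e+02 7.6710e+01 1.7383e+02 2.4000e-01]
red kidney 1 scene [6.3104e+02 7.5540e+01 1.7004e+02 5.0000e-01]
red kidney 1 top [6.3046e+02 9.3190e+01 3.5277e+02 4.0000e-02]
red kidney 1 scene [6.3412e+02 9.0610e+01 3.5440e+02 4.3000e-01]
blue kidney 1 top [ 6.2774e+02 -1.2678e+02  1.5300e+02  2.4000e-01]
blue kidney 1 scene [ 6.3557e+02 -1.2994e+02  1.5419e+02  2.4000e-01]
blue kidney 1 top [ 6.3404e+02 -1.1094e+02  3.3273e+02  6.0000e-02]
blue kidney 1 scene [ 6.3838e+02 -1.1316e+02  3.3758e+02  1.0000e-01]
```

View pics/b.png

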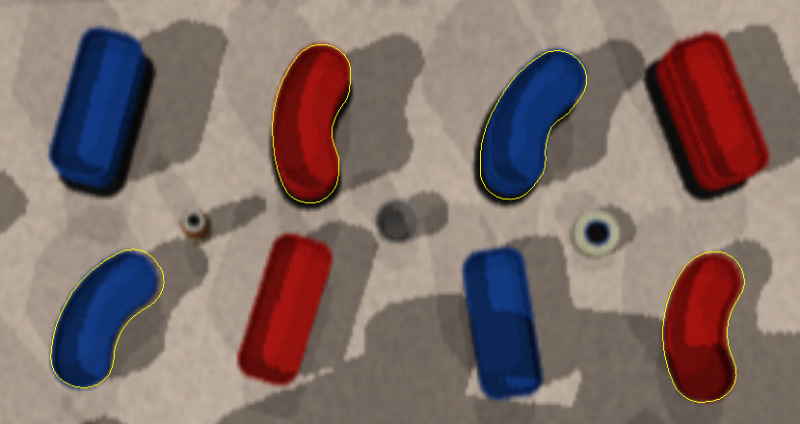

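The crop confirms the choice: the outlines hug both kidney stacks and both loose kidneys, hollow side right or lower right. I'll refine the masks, because shaded pixels were lost.

```bash
cat >> fit.py <<'E'
def mask2(img,n,col,near):
    H,s,v=cv2.split(cv2.cvtColor(cv2.resize(img,None,fx=S,fy=S,interpolation=cv2.INTER_LINEAR),cv2.COLOR_RGB2HSV))
    m=(((H<10)|(H>170)) if col=="red" else ((H>100)&(H<135)))&(s>110)&(v>28)
    return (m&(cv2.dilate(near,np.ones((31,31)))>0)).astype(np.uint8)
def fit2(imgs,shape,col,parts,x,y,deg,cams=("top","scene"),dz=0):
    w=np.radians(deg);ms={n:mask2(imgs[n],n,col,render(n,shape,parts,x,y,w,dz)) for n in cams}
    def f(q):
        t=0
        for n in cams:
            r=render(n,shape,parts,x+q[0]*10,y+q[1]*10,w+q[2]*.2,dz);t+=1-(r&ms[n]).sum()/(r|ms[n]).sum()
        return t/len(cams)
    r=minimize(f,[0,0,0],method="Nelder-Mead",options=dict(initial_simplex=[[-.5,-.5,-.3],[1,0,0],[0,1,0],[0,0,1]],xatol=.02,fatol=1e-4,maxfev=120))
    q=r.x;return np.round([x+q[0]*10,y+q[1]*10,np.degrees(w+q[2]*.2),r.fun],2)
E
cat > run3.py <<'E'
from fit import *
g=grab()
L=[("blue","kidney",452,280,330,0),("red","kidney",442,-274,355,0),("blue","tray",443,-93,7,0),("red","tray",457,109,163.5,0),
("blue","kidney",635,-112,333,1),("red","kidney",630,93,353,1),("blue","tray",643,281,166,1),("red","tray",643,-290,19.5,1)]
for c,s,x,y,w,st in L:
    for cams in(("top",),("scene",),("top","scene")):
        print(c,s,st,cams[0] if len(cams)<2 else "both",fit2(g,s,c,STACK if st else LOOSE,x,y,w,cams))
E
python3 run3.py
```

```text
blue kidney 0 top [4.5369e+02 2.8516e+02 3.2928e+02 1.1000e-01]
blue kidney 0 scene [4.4939e+02 2.8308e+02 3.3440e+02 1.7000e-01]
blue kidney 0 both [4.5298e+02 2.8471e+02 3.3010e+02 1.4000e-01]
red kidney 0 top [ 4.4154e+02 -2.7231e+02  3.5370e+02  6.0000e-02]
red kidney 0 scene [ 4.4250e+02 -2.7515e+02  3.5661e+02  8.0000e-02]
red kidney 0 both [ 4.4226e+02 -2.7392e+02  3.5447e+02  7.0000e-02]
blue tray 0 top [ 4.4449e+02 -9.2610e+01  6.4100e+00  1.0000e-01]
blue tray 0 scene [ 4.434e+02 -9.341e+01  7.070e+00  1.400e-01]
blue tray 0 both [ 4.4368e+02 -9.3220e+01  6.5900e+00  1.2000e-01]
red tray 0 top [4.5810e+02 1.0894e+02 1.6275e+02 3.0000e-02]
red tray 0 scene [4.6108e+02 1.0550e+02 1.6444e+02 1.1000e-01]
red tray 0 both [4.5784e+02 1.0838e+02 1.6304e+02 8.0000e-02]
blue kidney 1 top [ 6.3514e+02 -1.1149e+02  3.3263e+02  5.0000e-02]
blue kidney 1 scene [ 6.3883e+02 -1.1317e+02  3.3627e+02  7.0000e-02]
blue kidney 1 both [ 6.3754e+02 -1.1228e+02  3.3355e+02  7.0000e-02]
red kidney 1 top [6.3210e+02 9.3450e+01 3.5238e+02 2.0000e-02]
red kidney 1 scene [6.3511e+02 9.1450e+01 3.5301e+02 9.0000e-02]
red kidney 1 both [6.3252e+02 9.2860e+01 3.5257e+02 8.0000e-02]
blue tray 1 top [6.4292e+02 2.8239e+02 1.6761e+02 7.0000e-02]
blue tray 1 scene [6.4667e+02 2.7880e+02 1.6289e+02 9.0000e-02]
blue tray 1 both [6.4404e+02 2.8096e+02 1.6462e+02 9.0000e-02]
red tray 1 top [ 6.4164e+02 -2.8979e+02  1.9300e+01  2.0000e-02]
red tray 1 scene [ 6.4576e+02 -2.9060e+02  1.9620e+01  3.0000e-02]
red tray 1 both [ 6.4372e+02 -2.9050e+02  1.8570e+01  5.0000e-02]
```

```bash
python3 -m crank '[{"dx":0.038,"dy":-0.034,"yaw":-0.3},{"dx":0.038,"dy":-0.034,"yaw":-0.3},{"dx":0.038,"dy":-0.034,"yaw":-0.3},{"dx":0.038,"dy":-0.034,"yaw":-0.3},{"dx":0.038,"dy":-0.034,"yaw":-0.3},{"dx":0.038,"dy":-0.034,"yaw":-0.3},{"dx":0.038,"dy":-0.034,"dz":-0.02,"yaw":-0.3},{"dx":0.038,"dy":-0.034,"dz":-0.03,"yaw":-0.3},{"dx":0.038,"dy":-0.034,"dz":-0.03,"yaw":-0.3},{"dx":0.038,"dy":-0.034,"dz":-0.03,"yaw":-0.1}]' 1 20; python3 -m crank '[{}]'
```

```text
validation failed for argument at $[0]...
validation failed for argument at $[0]...
```

```bash
python3 -m crank '[{"dx":0.038,"dy":-0.034,"dz":0,"yaw":-0.3},{"dx":0.038,"dy":-0.034,"dz":0,"yaw":-0.3},{"dx":0.038,"dy":-0.034,"dz":0,"yaw":-0.3},{"dx":0.038,"dy":-0.034,"dz":0,"yaw":-0.3},{"dx":0.038,"dy":-0.034,"dz":0,"yaw":-0.3},{"dx":0.038,"dy":-0.034,"dz":0,"yaw":-0.3},{"dx":0.038,"dy":-0.034,"dz":-0.02,"yaw":-0.3},{"dx":0.038,"dy":-0.034,"dz":-0.03,"yaw":-0.3},{"dx":0.038,"dy":-0.034,"dz":-0.03,"yaw":-0.3},{"dx":0.038,"dy":-0.034,"dz":-0.03,"yaw":-0.1}]' 1 20; python3 -m crank '[{"dx":0,"dy":0,"dz":0,"yaw":0}]'
```

```text
time_s: 1.65
ee_pos: [452.2, 283.0, 133.4]
ee_rot: [180.0, 0.0, 151.1]
force: [0.3, 0.8, 0.1]
gripper_width: 91.1
gripper_force: 0.0
time_s: 1.78
ee_pos: [451.7, 281.7, 132.2]
ee_rot: [-179.8, -0.1, 151.0]
force: [0.1, -0.3, -0.3]
gripper_width: 91.2
gripper_force: 0.0
```

```bash
python3 -m crank '[{"dx":0.001,"dy":0.002,"dz":-0.05,"yaw":0},{"dx":0,"dy":0,"dz":-0.05,"yaw":0},{"dx":0,"dy":0,"dz":-0.02,"yaw":0},{"dx":0,"dy":0,"dz":-0.005,"yaw":0},{"dx":0,"dy":0,"dz":0,"yaw":0}]'; python3 -m crank '[{"dx":0,"dy":0,"dz":0,"yaw":0},{"dx":0,"dy":0,"dz":0,"yaw":0},{"dx":0,"dy":0,"dz":0,"yaw":0},{"dx":0,"dy":0,"dz":0,"yaw":0},{"dx":0,"dy":0,"dz":0,"yaw":0},{"dx":0,"dy":0,"dz":0,"yaw":0}]' 0.3 20
```

```text
time_s: 2.4
ee_pos: [452.6, 286.2, 35.1]
ee_rot: [179.9, 0.1, 151.2]
force: [0.2, 0.3, 0.5]
gripper_width: 91.0
gripper_force: 0.0
time_s: 3.15
ee_pos: [452.1, 285.5, 34.2]
ee_rot: [180.0, 0.0, 151.2]
force: [-0.2, -0.0, 3.3]
gripper_width: 55.8
gripper_force: 18.9
```

```bash
python3 -m crank '[{"dx":0,"dy":0,"dz":0.01,"yaw":0},{"dx":0,"dy":0,"dz":0.03,"yaw":0},{"dx":0,"dy":0,"dz":0.05,"yaw":0},{"dx":0,"dy":0,"dz":0.05,"yaw":0},{"dx":0,"dy":0,"dz":0.045,"yaw":0},{"dx":0,"dy":0,"dz":0.01,"yaw":0},{"dx":0,"dy":0,"dz":0,"yaw":0}]'
python3 - <<'E'
from workcell import eyes
import cv2,numpy as np
from fit import *
g=grab();o=[]
for n in("top","scene"):
    u,v=proj(n,[[452,285,190]])[0].astype(int);f=g[n][max(0,v-75):v+75,max(0,u-65):u+65];o.append(cv2.resize(f,(400,460),interpolation=3))
cv2.imwrite("pics/c.png",np.hstack(o)[:,:,::-1])
E
```

```text
time_s: 4.03
ee_pos: [451.6, 285.3, 189.6]
ee_rot: [-180.0, -0.0, 151.2]
force: [0.3, -0.8, -1.1]
gripper_width: 55.5
gripper_force: 18.9
```

View pics/c.png

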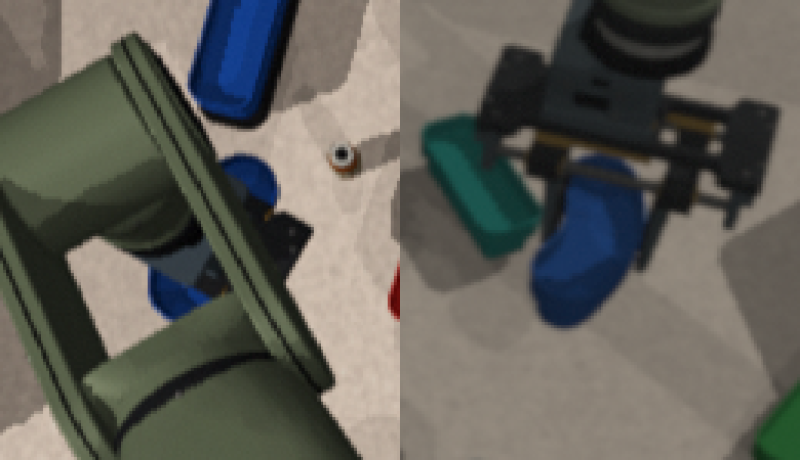

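Scene crop: the blue kidney hangs level between the fingers (about px 600,240 in the right half). Now carrying it to its stack.

```bash
python3 -m crank '[{"dx":0.012,"dy":-0.026,"dz":0,"yaw":0.05},{"dx":0.024,"dy":-0.052,"dz":0,"yaw":0.05},{"dx":0.026,"dy":-0.056,"dz":0,"yaw":0.05},{"dx":0.026,"dy":-0.056,"dz":0,"yaw":0.05},{"dx":0.026,"dy":-0.056,"dz":0,"yaw":0.05},{"dx":0.026,"dy":-0.056,"dz":0,"yaw":0.05},{"dx":0.026,"dy":-0.056,"dz":0,"yaw":0.05},{"dx":0.026,"dy":-0.056,"dz":0,"yaw":0.05},{"dx":0.024,"dy":-0.052,"dz":0,"yaw":0.05},{"dx":0.014,"dy":-0.03,"dz":0,"yaw":0.05}]'; python3 -m crank '[{"dx":0,"dy":0,"dz":-0.03,"yaw":0},{"dx":0,"dy":0,"dz":-0.04,"yaw":0},{"dx":0,"dy":0,"dz":-0.02,"yaw":0},{"dx":0,"dy":0,"dz":0,"yaw":0}]'
python3 - <<'E'
from fit import *
g=grab();o=[]
for n in("top","scene"):
    u,v=proj(n,[[637,-112,90]])[0].astype(int);f=g[n][max(0,v-65):v+65,max(0,u-55):u+55];o.append(cv2.resize(f,(400,470),interpolation=3))
cv2.imwrite("pics/d.png",np.hstack(o)[:,:,::-1])
E
```

```text
time_s: 5.38
ee_pos: [635.8, -113.5, 187.5]
ee_rot: [-179.9, -0.2, 153.6]
force: [-0.9, 1.0, -1.5]
gripper_width: 56.0
gripper_force: 18.9
time_s: 5.88
ee_pos: [634.8, -111.0, 115.9]
ee_rot: [-179.9, -0.2, 153.7]
force: [0.1, 0.3, -0.3]
gripper_width: 55.8
gripper_force: 18.9
```

View pics/d.png

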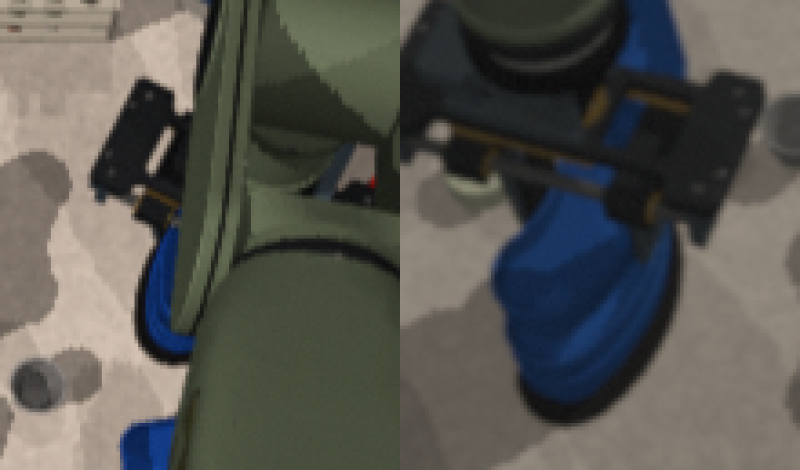

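The held dish sits over the stack (about px 590,290 in the scene half), its outline parallel to the one below. Lowering slowly.

```bash
python3 -m crank '[{"dx":0.002,"dy":-0.001,"dz":-0.01,"yaw":0},{"dx":0,"dy":0,"dz":-0.01,"yaw":0},{"dx":0,"dy":0,"dz":-0.005,"yaw":0},{"dx":0,"dy":0,"dz":-0.005,"yaw":0},{"dx":0,"dy":0,"dz":-0.003,"yaw":0},{"dx":0,"dy":0,"dz":0,"yaw":0}]';python3 -m crank '[{"dx":0,"dy":0,"dz":-0.002,"yaw":0},{"dx":0,"dy":0,"dz":-0.002,"yaw":0},{"dx":0,"dy":0,"dz":0,"yaw":0}]'
```

```text
time_s: 6.72
ee_pos: [637.5, -112.1, 91.4]
ee_rot: [180.0, -0.0, 153.7]
force: [0.0, -0.3, -1.3]
gripper_width: 55.7
gripper_force: 18.9
time_s: 7.1
ee_pos: [637.5, -112.1, 88.2]
ee_rot: [180.0, -0.0, 153.7]
force: [0.3, -0.5, -1.6]
gripper_width: 55.8
gripper_force: 18.9
```

```bash
python3 -m crank '[{"dx":0,"dy":0,"dz":-0.0015,"yaw":0},{"dx":0,"dy":0,"dz":-0.0015,"yaw":0},{"dx":0,"dy":0,"dz":0,"yaw":0}]';python3 -m crank '[{"dx":0,"dy":0,"dz":0,"yaw":0},{"dx":0,"dy":0,"dz":0,"yaw":0}]' 0.72; python3 -m crank '[{"dx":0,"dy":0,"dz":0.01,"yaw":0},{"dx":0,"dy":0,"dz":0.02,"yaw":0},{"dx":0,"dy":0,"dz":0.05,"yaw":0},{"dx":0,"dy":0,"dz":0.05,"yaw":0}]'
```

```text
time_s: 7.48
ee_pos: [637.6, -112.1, 86.2]
ee_rot: [180.0, 0.0, 153.7]
force: [0.1, 0.4, 0.2]
gripper_width: 56.2
gripper_force: 18.9
time_s: 7.72
ee_pos: [637.6, -112.1, 86.0]
ee_rot: [180.0, 0.0, 153.7]
force: [0.1, -1.0, -0.0]
gripper_width: 65.5
gripper_force: 0.0
time_s: 8.22
ee_pos: [637.7, -112.2, 192.3]
ee_rot: [180.0, 0.1, 153.7]
force: [-0.5, -0.4, -0.8]
gripper_width: 65.8
gripper_force: 0.0
```

```bash
python3 -m crank '[{"dx":-0.0345,"dy":0.0035,"dz":0,"yaw":0.94},{"dx":-0.0345,"dy":0.0035,"dz":0,"yaw":0.94},{"dx":-0.0345,"dy":0.0035,"dz":0,"yaw":0.94},{"dx":-0.0345,"dy":0.0035,"dz":0,"yaw":0.94},{"dx":-0.0345,"dy":0.0035,"dz":-0.025,"yaw":0.94},{"dx":-0.0345,"dy":0.0035,"dz":-0.025,"yaw":0.94},{"dx":-0.0345,"dy":0.0035,"dz":-0.025,"yaw":0.94},{"dx":0,"dy":0,"dz":0,"yaw":0},{"dx":0,"dy":0,"dz":0,"yaw":0}]' 1
python3 - <<'E'
from fit import *
g=grab();print(fit2(g,"kidney","blue",LOOSE,637,-112,333,("top",),52),fit2(g,"kidney","blue",LOOSE,637,-112,333,("scene",),52))
o=[]
for n in("top","scene"):
    u,v=proj(n,[[637,-112,90]])[0].astype(int);f=g[n][max(0,v-65):v+65,max(0,u-55):u+55];o.append(cv2.resize(f,(400,470),interpolation=3))
cv2.imwrite("pics/e.png",np.hstack(o)[:,:,::-1])
E
```

```text
time_s: 9.35
ee_pos: [446.5, -93.0, 131.6]
ee_rot: [-179.9, 0.2, -173.5]
force: [0.4, 0.0, 0.7]
gripper_width: 91.6
gripper_force: 0.0
[ 6.3342e+02 -1.0855e+02  3.3172e+02  1.0000e-01] [ 6.4765e+02 -1.1019e+02  3.3726e+02  1.3000e-01]
```

View pics/e.png

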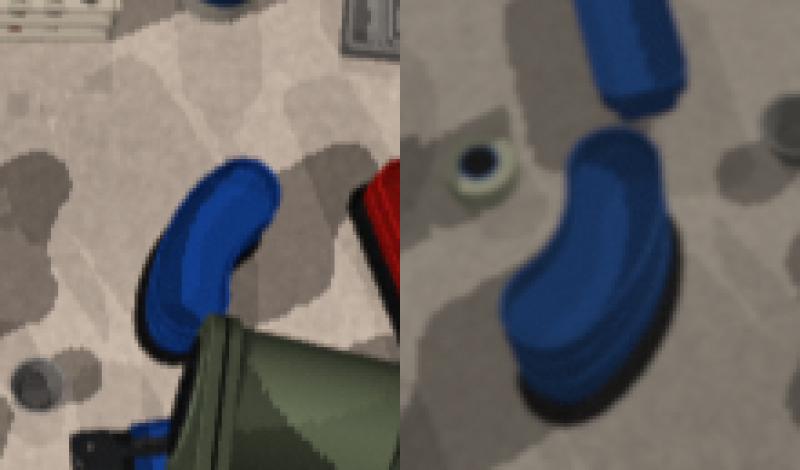

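The blue kidney is nested level in its stack, with rims concentric (px 600,250 in the scene half). Next is the blue tray.

```bash
python3 -m crank '[{"dx":-0.003,"dy":0,"dz":-0.05,"yaw":0},{"dx":0,"dy":0,"dz":-0.05,"yaw":0},{"dx":0,"dy":0,"dz":-0.02,"yaw":0},{"dx":0,"dy":0,"dz":-0.003,"yaw":0},{"dx":0,"dy":0,"dz":0,"yaw":0}]'; python3 -m crank '[{"dx":0,"dy":0,"dz":0,"yaw":0},{"dx":0,"dy":0,"dz":0,"yaw":0},{"dx":0,"dy":0,"dz":0,"yaw":0},{"dx":0,"dy":0,"dz":0,"yaw":0},{"dx":0,"dy":0,"dz":0,"yaw":0},{"dx":0,"dy":0,"dz":0,"yaw":0}]' 0.3 20;python3 -m crank '[{"dx":0,"dy":0,"dz":0.01,"yaw":0},{"dx":0,"dy":0,"dz":0.03,"yaw":0},{"dx":0,"dy":0,"dz":0.05,"yaw":0},{"dx":0,"dy":0,"dz":0.05,"yaw":0},{"dx":0,"dy":0,"dz":0.045,"yaw":0},{"dx":0,"dy":0,"dz":0.01,"yaw":0},{"dx":0,"dy":0,"dz":0,"yaw":0}]'
```

```text
time_s: 10.07
ee_pos: [443.3, -92.8, 32.2]
ee_rot: [-180.0, 0.1, -173.4]
force: [-0.3, 0.3, -0.6]
gripper_width: 90.7
gripper_force: 0.0
time_s: 10.82
ee_pos: [442.1, -92.6, 31.8]
ee_rot: [180.0, 0.0, -173.4]
force: [-0.2, 0.8, 3.7]
gripper_width: 58.3
gripper_force: 19.8
time_s: 11.7
ee_pos: [441.6, -92.5, 187.2]
ee_rot: [180.0, -0.0, -173.4]
force: [-0.3, 0.1, -0.6]
gripper_width: 58.1
gripper_force: 19.8
```

```bash
python3 -m crank '[{"dx":0.012,"dy":0.022,"dz":0,"yaw":-0.42},{"dx":0.024,"dy":0.046,"dz":0,"yaw":-0.42},{"dx":0.028,"dy":0.052,"dz":0,"yaw":-0.42},{"dx":0.028,"dy":0.052,"dz":0,"yaw":-0.42},{"dx":0.028,"dy":0.052,"dz":0,"yaw":-0.42},{"dx":0.028,"dy":0.052,"dz":0,"yaw":-0.42},{"dx":0.028,"dy":0.052,"dz":0,"yaw":-0.42},{"dx":0.028,"dy":0.052,"dz":0,"yaw":-0.42},{"dx":0.028,"dy":0.05,"dz":0,"yaw":-0.42},{"dx":0.019,"dy":0.036,"dz":0,"yaw":-0.42}]'; python3 -m crank '[{"dx":0,"dy":0,"dz":-0.03,"yaw":0},{"dx":0,"dy":0,"dz":-0.04,"yaw":0},{"dx":0,"dy":0,"dz":-0.015,"yaw":0},{"dx":0,"dy":0,"dz":0,"yaw":0},{"dx":0,"dy":0,"dz":0,"yaw":0}]'
python3 - <<'E'
from fit import *
g=grab();o=[]
for n in("top","scene"):
    u,v=proj(n,[[644,281,90]])[0].astype(int);f=g[n][max(0,v-65):v+65,max(0,u-55):u+55];o.append(cv2.resize(f,(400,470),interpolation=3))
cv2.imwrite("pics/f.png",np.hstack(o)[:,:,::-1])
E
```

```text
time_s: 12.95
ee_pos: [642.5, 281.8, 184.1]
ee_rot: [-179.8, -0.2, 165.6]
force: [-0.8, -0.7, -0.7]
gripper_width: 58.4
gripper_force: 19.8
time_s: 13.58
ee_pos: [643.4, 280.4, 120.6]
ee_rot: [179.9, 0.1, 165.6]
force: [0.0, -1.0, -1.4]
gripper_width: 58.1
gripper_force: 19.8
```

View pics/f.png

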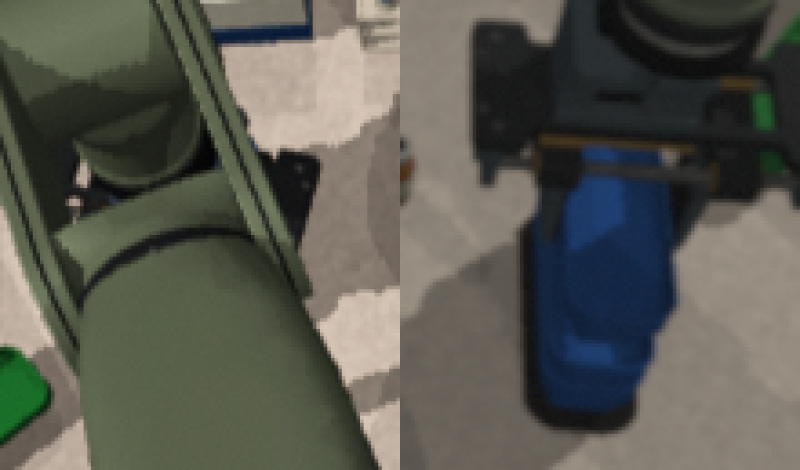

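The tray hovers over its stack and its sides run parallel (px 610,270). Lowering.

```bash
python3 -m crank '[{"dx":0,"dy":0,"dz":-0.012,"yaw":0},{"dx":0,"dy":0,"dz":-0.012,"yaw":0},{"dx":0,"dy":0,"dz":-0.008,"yaw":0},{"dx":0,"dy":0,"dz":-0.005,"yaw":0},{"dx":0,"dy":0,"dz":-0.003,"yaw":0},{"dx":0,"dy":0,"dz":-0.001,"yaw":0},{"dx":0,"dy":0,"dz":0,"yaw":0}]';python3 -m crank '[{"dx":0,"dy":0,"dz":-0.0015,"yaw":0},{"dx":0,"dy":0,"dz":-0.0015,"yaw":0},{"dx":0,"dy":0,"dz":0,"yaw":0}]'
```

```text
time_s: 14.55
ee_pos: [642.9, 280.3, 87.0]
ee_rot: [180.0, 0.0, 165.6]
force: [0.2, 0.9, -0.7]
gripper_width: 58.3
gripper_force: 19.8
time_s: 14.92
ee_pos: [642.7, 280.2, 84.3]
ee_rot: [-180.0, -0.0, 165.6]
force: [0.6, -0.2, -1.4]
gripper_width: 58.2
gripper_force: 19.8
```

```bash
python3 -m crank '[{"dx":0,"dy":0,"dz":-0.0005,"yaw":0},{"dx":0,"dy":0,"dz":0,"yaw":0},{"dx":0,"dy":0,"dz":0,"yaw":0}]' 0.74; python3 -m crank '[{"dx":0,"dy":0,"dz":0.01,"yaw":0},{"dx":0,"dy":0,"dz":0.02,"yaw":0},{"dx":0,"dy":0,"dz":0.05,"yaw":0},{"dx":0,"dy":0,"dz":0.05,"yaw":0}]';python3 -m crank '[{"dx":-0.033,"dy":-0.031,"dz":0,"yaw":-0.07},{"dx":-0.033,"dy":-0.031,"dz":0,"yaw":-0.07},{"dx":-0.033,"dy":-0.031,"dz":0,"yaw":-0.07},{"dx":-0.033,"dy":-0.031,"dz":0,"yaw":-0.07},{"dx":-0.033,"dy":-0.031,"dz":-0.025,"yaw":-0.07},{"dx":-0.033,"dy":-0.031,"dz":-0.025,"yaw":-0.07},{"dx":-0.032,"dy":-0.03,"dz":-0.025,"yaw":-0.07},{"dx":0,"dy":0,"dz":0,"yaw":0},{"dx":0,"dy":0,"dz":0,"yaw":0}]' 1
python3 - <<'E'
from fit import *
g=grab();o=[]
for n in("top","scene"):
    u,v=proj(n,[[644,281,90]])[0].astype(int);f=g[n][max(0,v-65):v+65,max(0,u-55):u+55];o.append(cv2.resize(f,(400,470),interpolation=3))
cv2.imwrite("pics/g.png",np.hstack(o)[:,:,::-1])
E
```

```text
time_s: 15.3
ee_pos: [642.8, 280.3, 84.1]
ee_rot: [180.0, 0.0, 165.6]
force: [-0.2, -0.6, -0.2]
gripper_width: 67.4
gripper_force: 0.0
time_s: 15.8
ee_pos: [642.9, 280.3, 190.4]
ee_rot: [180.0, 0.1, 165.6]
force: [0.8, 0.4, -1.3]
gripper_width: 67.8
gripper_force: 0.0
time_s: 16.92
ee_pos: [460.5, 108.0, 129.5]
ee_rot: [179.9, 0.2, 163.1]
force: [0.8, -0.1, 0.9]
gripper_width: 91.3
gripper_force: 0.0
```

View pics/g.png

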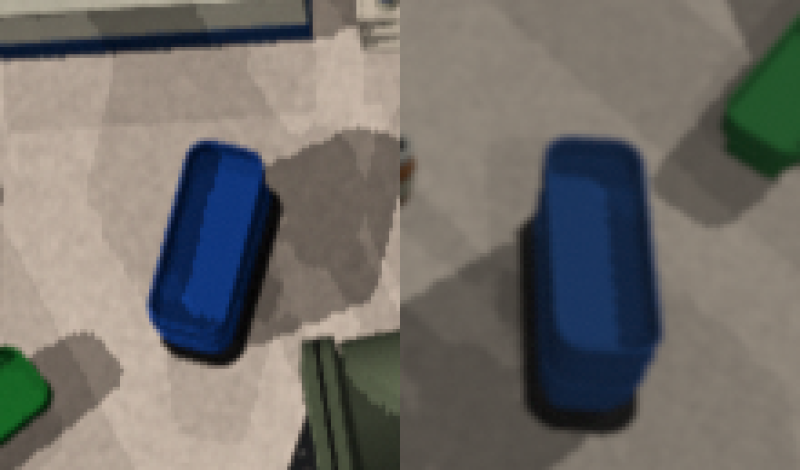

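The blue tray is nested and aligned. Next is the red tray.

```bash
python3 -m crank '[{"dx":-0.001,"dy":0,"dz":-0.05,"yaw":0},{"dx":0,"dy":0,"dz":-0.045,"yaw":0},{"dx":0,"dy":0,"dz":-0.02,"yaw":0},{"dx":0,"dy":0,"dz":-0.004,"yaw":0},{"dx":0,"dy":0,"dz":0,"yaw":0}]'; python3 -m crank '[{"dx":0,"dy":0,"dz":0,"yaw":0},{"dx":0,"dy":0,"dz":0,"yaw":0},{"dx":0,"dy":0,"dz":0,"yaw":0},{"dx":0,"dy":0,"dz":0,"yaw":0},{"dx":0,"dy":0,"dz":0,"yaw":0},{"dx":0,"dy":0,"dz":0,"yaw":0}]' 0.3 20;python3 -m crank '[{"dx":0,"dy":0,"dz":0.01,"yaw":0},{"dx":0,"dy":0,"dz":0.03,"yaw":0},{"dx":0,"dy":0,"dz":0.05,"yaw":0},{"dx":0,"dy":0,"dz":0.05,"yaw":0},{"dx":0,"dy":0,"dz":0.045,"yaw":0},{"dx":0,"dy":0,"dz":0.01,"yaw":0},{"dx":0,"dy":0,"dz":0,"yaw":0}]'
```

```text
time_s: 17.65
ee_pos: [459.0, 107.9, 33.3]
ee_rot: [180.0, 0.1, 163.1]
force: [0.3, 0.3, 0.7]
gripper_width: 91.1
gripper_force: 0.0
time_s: 18.4
ee_pos: [458.2, 107.6, 33.1]
ee_rot: [180.0, 0.0, 163.1]
force: [-1.2, 0.9, 4.2]
gripper_width: 57.7
gripper_force: 20.0
time_s: 19.27
ee_pos: [457.5, 107.3, 188.3]
ee_rot: [-180.0, -0.0, 163.1]
force: [-0.7, 0.0, -1.3]
gripper_width: 58.1
gripper_force: 20.0
```

```bash
python3 -m crank '[{"dx":0.012,"dy":-0.026,"dz":0,"yaw":0.72},{"dx":0.024,"dy":-0.052,"dz":0,"yaw":0.72},{"dx":0.026,"dy":-0.056,"dz":0,"yaw":0.73},{"dx":0.026,"dy":-0.056,"dz":0,"yaw":0.73},{"dx":0.026,"dy":-0.056,"dz":0,"yaw":0.73},{"dx":0.026,"dy":-0.056,"dz":0,"yaw":0.73},{"dx":0.026,"dy":-0.056,"dz":0,"yaw":0.72},{"dx":0.026,"dy":-0.056,"dz":0,"yaw":0.72},{"dx":0.024,"dy":-0.052,"dz":0,"yaw":0.72},{"dx":0.015,"dy":-0.031,"dz":0,"yaw":0.72}]'; python3 -m crank '[{"dx":0,"dy":0,"dz":-0.03,"yaw":0},{"dx":0,"dy":0,"dz":-0.04,"yaw":0},{"dx":0,"dy":0,"dz":-0.015,"yaw":0},{"dx":0,"dy":0,"dz":0,"yaw":0},{"dx":0,"dy":0,"dz":0,"yaw":0}]'
python3 - <<'E'
from fit import *
g=grab();o=[]
for n in("top","scene"):
    u,v=proj(n,[[644,-290,90]])[0].astype(int);f=g[n][max(0,v-65):v+65,max(0,u-55):u+55];o.append(cv2.resize(f,(400,470),interpolation=3))
cv2.imwrite("pics/h.png",np.hstack(o)[:,:,::-1])
E
```

```text
time_s: 20.52
ee_pos: [642.3, -292.0, 185.2]
ee_rot: [179.8, -0.2, -160.6]
force: [0.8, 0.3, -0.9]
gripper_width: 58.3
gripper_force: 20.0
time_s: 21.15
ee_pos: [643.4, -290.3, 121.8]
ee_rot: [-179.9, 0.1, -160.7]
force: [0.3, -0.6, -1.7]
gripper_width: 57.8
gripper_force: 20.0
```

View pics/h.png

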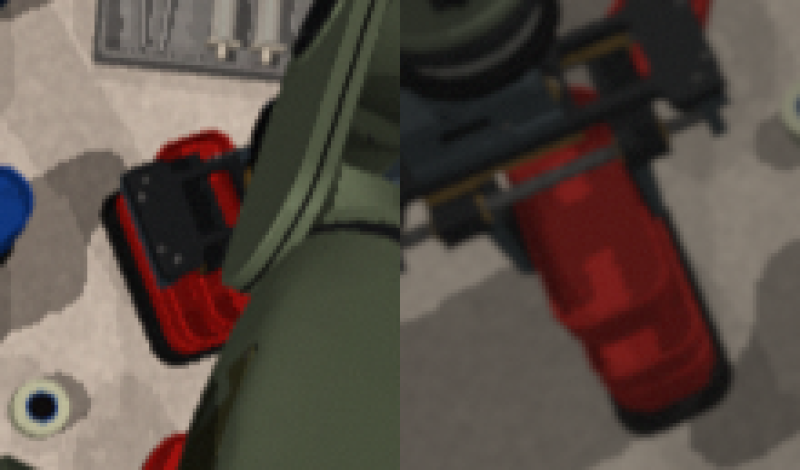

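The red tray is above its stack and parallel to it (px 600,250). Lowering; seat TCP z is about 85.

```bash
python3 -m crank '[{"dx":0,"dy":0,"dz":-0.012,"yaw":0},{"dx":0,"dy":0,"dz":-0.012,"yaw":0},{"dx":0,"dy":0,"dz":-0.008,"yaw":0},{"dx":0,"dy":0,"dz":-0.005,"yaw":0},{"dx":0,"dy":0,"dz":-0.003,"yaw":0},{"dx":0,"dy":0,"dz":-0.001,"yaw":0},{"dx":0,"dy":0,"dz":0,"yaw":0}]';python3 -m crank '[{"dx":0,"dy":0,"dz":-0.0015,"yaw":0},{"dx":0,"dy":0,"dz":-0.001,"yaw":0},{"dx":0,"dy":0,"dz":0,"yaw":0}]'
```

```text
time_s: 22.12
ee_pos: [642.9, -290.2, 88.1]
ee_rot: [-180.0, 0.0, -160.7]
force: [0.6, -0.4, -1.2]
gripper_width: 58.1
gripper_force: 20.0
time_s: 22.5
ee_pos: [642.7, -290.1, 85.9]
ee_rot: [180.0, -0.0, -160.7]
force: [-0.2, -0.4, -1.3]
gripper_width: 58.0
gripper_force: 20.0
```

```bash
python3 -m crank '[{"dx":0,"dy":0,"dz":-0.001,"yaw":0},{"dx":0,"dy":0,"dz":0,"yaw":0}]'; python3 -m crank '[{"dx":0,"dy":0,"dz":0,"yaw":0},{"dx":0,"dy":0,"dz":0,"yaw":0}]' 0.74; python3 -m crank '[{"dx":0,"dy":0,"dz":0.01,"yaw":0},{"dx":0,"dy":0,"dz":0.02,"yaw":0},{"dx":0,"dy":0,"dz":0.05,"yaw":0},{"dx":0,"dy":0,"dz":0.05,"yaw":0}]';python3 -m crank '[{"dx":-0.036,"dy":0.003,"dz":0,"yaw":-0.7},{"dx":-0.036,"dy":0.003,"dz":0,"yaw":-0.7},{"dx":-0.036,"dy":0.003,"dz":0,"yaw":-0.7},{"dx":-0.036,"dy":0.003,"dz":0,"yaw":-0.7},{"dx":-0.036,"dy":0.003,"dz":-0.025,"yaw":-0.7},{"dx":-0.036,"dy":0.003,"dz":-0.025,"yaw":-0.7},{"dx":-0.035,"dy":0.002,"dz":-0.025,"yaw":-0.7},{"dx":0,"dy":0,"dz":0,"yaw":0},{"dx":0,"dy":0,"dz":0,"yaw":0}]' 1
python3 - <<'E'
from fit import *
g=grab();o=[]
for n in("top","scene"):
    u,v=proj(n,[[644,-290,90]])[0].astype(int);f=g[n][max(0,v-65):v+65,max(0,u-55):u+55];o.append(cv2.resize(f,(400,470),interpolation=3))
cv2.imwrite("pics/i.png",np.hstack(o)[:,:,::-1])
E
```

```text
time_s: 22.75
ee_pos: [642.8, -290.1, 85.2]
ee_rot: [180.0, 0.0, -160.7]
force: [0.5, -0.8, 0.2]
gripper_width: 58.1
gripper_force: 20.0
time_s: 23.0
ee_pos: [642.9, -290.2, 85.4]
ee_rot: [-180.0, 0.0, -160.7]
force: [0.2, -1.0, 0.2]
gripper_width: 67.2
gripper_force: 0.0
time_s: 23.5
ee_pos: [642.9, -290.2, 191.6]
ee_rot: [-180.0, 0.0, -160.7]
force: [0.0, -0.3, -0.4]
gripper_width: 67.5
gripper_force: 0.0
time_s: 24.62
ee_pos: [443.8, -275.0, 130.8]
ee_rot: [-179.9, 0.2, 174.9]
force: [0.0, -0.6, -0.1]
gripper_width: 91.1
gripper_force: 0.0
```

View pics/i.png

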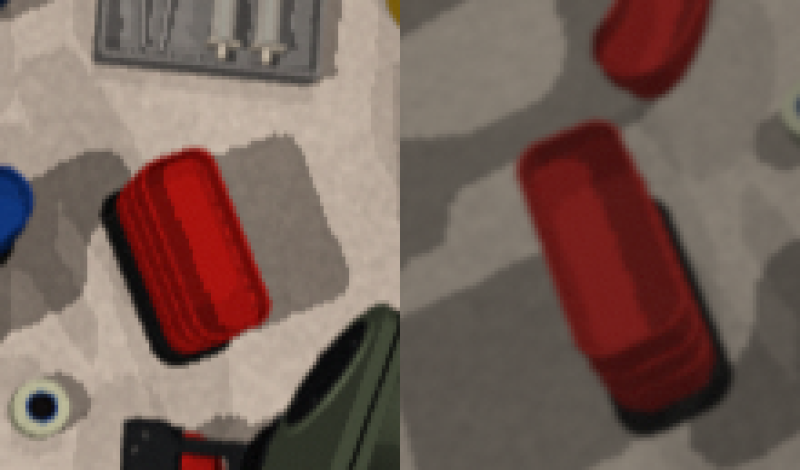

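The red tray is nested with rims evenly spaced (px 190,250 in the top half). The red kidney is last.

```bash
python3 -m crank '[{"dx":-0.001,"dy":0.001,"dz":-0.05,"yaw":0},{"dx":0,"dy":0,"dz":-0.045,"yaw":0},{"dx":0,"dy":0,"dz":-0.02,"yaw":0},{"dx":0,"dy":0,"dz":-0.006,"yaw":0},{"dx":0,"dy":0,"dz":0,"yaw":0}]'; python3 -m crank '[{"dx":0,"dy":0,"dz":0,"yaw":0},{"dx":0,"dy":0,"dz":0,"yaw":0},{"dx":0,"dy":0,"dz":0,"yaw":0},{"dx":0,"dy":0,"dz":0,"yaw":0},{"dx":0,"dy":0,"dz":0,"yaw":0},{"dx":0,"dy":0,"dz":0,"yaw":0}]' 0.3 20;python3 -m crank '[{"dx":0,"dy":0,"dz":0.01,"yaw":0},{"dx":0,"dy":0,"dz":0.03,"yaw":0},{"dx":0,"dy":0,"dz":0.05,"yaw":0},{"dx":0,"dy":0,"dz":0.05,"yaw":0},{"dx":0,"dy":0,"dz":0.045,"yaw":0},{"dx":0,"dy":0,"dz":0.01,"yaw":0},{"dx":0,"dy":0,"dz":0,"yaw":0}]'
```

```text
time_s: 25.35
ee_pos: [442.1, -273.7, 32.8]
ee_rot: [-180.0, 0.1, 174.8]
force: [-0.7, 0.0, 0.7]
gripper_width: 91.3
gripper_force: 0.0
time_s: 26.1
ee_pos: [441.2, -273.4, 32.6]
ee_rot: [-180.0, 0.0, 174.8]
force: [-0.7, -0.2, 3.8]
gripper_width: 55.8
gripper_force: 18.8
time_s: 26.98
ee_pos: [440.8, -273.1, 188.0]
ee_rot: [180.0, -0.0, 174.8]
force: [-0.5, -0.2, -1.3]
gripper_width: 55.9
gripper_force: 18.8
```

```bash
python3 -m crank '[{"dx":0.012,"dy":0.022,"dz":0,"yaw":-0.04},{"dx":0.024,"dy":0.046,"dz":0,"yaw":-0.04},{"dx":0.026,"dy":0.05,"dz":0,"yaw":-0.04},{"dx":0.027,"dy":0.052,"dz":0,"yaw":-0.04},{"dx":0.027,"dy":0.052,"dz":0,"yaw":-0.04},{"dx":0.027,"dy":0.052,"dz":0,"yaw":-0.04},{"dx":0.027,"dy":0.052,"dz":0,"yaw":-0.04},{"dx":0.027,"dy":0.052,"dz":0,"yaw":-0.04},{"dx":0.025,"dy":0.048,"dz":0,"yaw":-0.04},{"dx":0.018,"dy":0.032,"dz":0,"yaw":-0.04}]'; python3 -m crank '[{"dx":0,"dy":0,"dz":-0.03,"yaw":0},{"dx":0,"dy":0,"dz":-0.04,"yaw":0},{"dx":0,"dy":0,"dz":-0.015,"yaw":0},{"dx":0,"dy":0,"dz":0,"yaw":0},{"dx":0,"dy":0,"dz":0,"yaw":0}]'
python3 - <<'E'
from fit import *
g=grab();o=[]
for n in("top","scene"):
    u,v=proj(n,[[633,93,90]])[0].astype(int);f=g[n][max(0,v-65):v+65,max(0,u-55):u+55];o.append(cv2.resize(f,(400,470),interpolation=3))
cv2.imwrite("pics/j.png",np.hstack(o)[:,:,::-1])
E
```

```text
time_s: 28.22
ee_pos: [632.8, 94.9, 185.5]
ee_rot: [-180.0, -0.2, 172.9]
force: [0.4, -0.1, -0.5]
gripper_width: 56.0
gripper_force: 18.8
time_s: 28.85
ee_pos: [633.8, 93.0, 121.2]
ee_rot: [180.0, 0.1, 172.8]
force: [-0.3, 0.1, 0.1]
gripper_width: 55.8
gripper_force: 18.8
```

View pics/j.png

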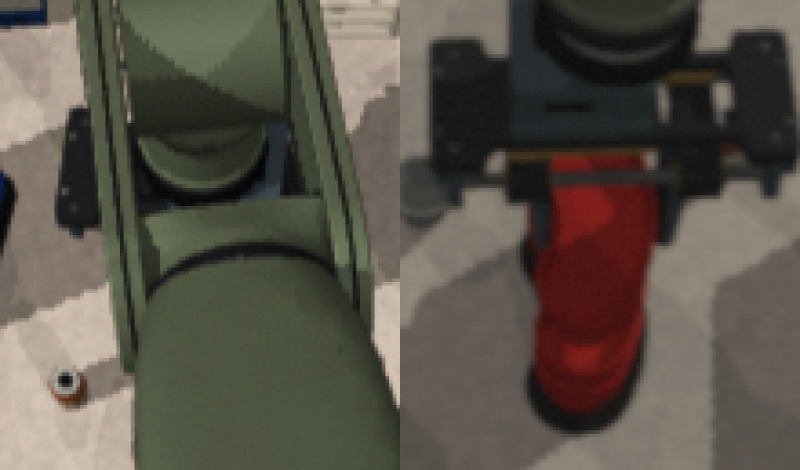

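The red kidney is over its stack and parallel (px 595,270). Lowering; seat TCP z is about 84.6.

```bash
python3 -m crank '[{"dx":0,"dy":0,"dz":-0.012,"yaw":0},{"dx":0,"dy":0,"dz":-0.012,"yaw":0},{"dx":0,"dy":0,"dz":-0.008,"yaw":0},{"dx":0,"dy":0,"dz":-0.005,"yaw":0},{"dx":0,"dy":0,"dz":-0.003,"yaw":0},{"dx":0,"dy":0,"dz":-0.001,"yaw":0},{"dx":0,"dy":0,"dz":0,"yaw":0}]';python3 -m crank '[{"dx":0,"dy":0,"dz":-0.0015,"yaw":0},{"dx":0,"dy":0,"dz":-0.001,"yaw":0},{"dx":0,"dy":0,"dz":0,"yaw":0}]'
```

```text
time_s: 29.82
ee_pos: [633.3, 93.1, 87.8]
ee_rot: [180.0, 0.0, 172.8]
force: [-0.4, -0.1, -0.5]
gripper_width: 55.8
gripper_force: 18.8
time_s: 30.2
ee_pos: [633.1, 93.1, 85.5]
ee_rot: [180.0, -0.0, 172.8]
force: [-0.4, 0.4, -0.5]
gripper_width: 55.6
gripper_force: 18.8
```

Release, lift, back off toward the base side for a clear view.

```bash
python3 -m crank '[{"dx":0,"dy":0,"dz":-0.001,"yaw":0},{"dx":0,"dy":0,"dz":0,"yaw":0}]'; python3 -m crank '[{"dx":0,"dy":0,"dz":0,"yaw":0},{"dx":0,"dy":0,"dz":0,"yaw":0}]' 0.74; python3 -m crank '[{"dx":0,"dy":0,"dz":0.01,"yaw":0},{"dx":0,"dy":0,"dz":0.02,"yaw":0},{"dx":0,"dy":0,"dz":0.05,"yaw":0},{"dx":0,"dy":0,"dz":0.05,"yaw":0}]';python3 -m crank '[{"dx":-0.04,"dy":0,"dz":0,"yaw":0},{"dx":-0.04,"dy":0,"dz":0,"yaw":0},{"dx":-0.04,"dy":0,"dz":0,"yaw":0},{"dx":-0.04,"dy":0,"dz":0,"yaw":0},{"dx":-0.04,"dy":0,"dz":0,"yaw":0},{"dx":-0.04,"dy":0,"dz":0,"yaw":0},{"dx":0,"dy":0,"dz":0,"yaw":0},{"dx":0,"dy":0,"dz":0,"yaw":0}]'
python3 - <<'E'
from fit import *
g=grab()
cv2.imwrite("pics/k.png",cv2.resize(g["top"][90:270,150:450],(800,480),interpolation=3)[:,:,::-1])
o=cv2.resize(g["scene"][150:370,60:440],(800,463),interpolation=3);cv2.imwrite("pics/l.png",o[:,:,::-1])
for c,s,x,y,w in(("blue","kidney",637,-112,333),("red","kidney",633,93,353),("blue","tray",643,281,165),("red","tray",643,-290,19.4)):
    for n in("top","scene"):print(c,s,n,fit2(g,s,c,[(0,74,96)]+STACK,x,y,w,(n,)))
E
```

```text
time_s: 30.45
ee_pos: [633.2, 93.1, 84.8]
ee_rot: [180.0, 0.0, 172.8]
force: [0.2, -0.2, -0.8]
gripper_width: 55.9
gripper_force: 18.8
time_s: 30.7
ee_pos: [633.3, 93.1, 84.9]
ee_rot: [180.0, 0.0, 172.8]
force: [0.0, 0.4, -0.4]
gripper_width: 67.1
gripper_force: 0.0
time_s: 31.2
ee_pos: [633.3, 93.1, 191.1]
ee_rot: [180.0, 0.1, 172.8]
force: [-0.1, 0.8, -0.1]
gripper_width: 67.3
gripper_force: 0.0
time_s: 32.2
ee_pos: [442.2, 93.2, 189.9]
ee_rot: [179.9, 0.2, 172.8]
force: [0.4, -0.3, -0.1]
gripper_width: 67.4
gripper_force: 0.0
blue kidney top [ 6.3597e+02 -1.1119e+02  3.3393e+02  5.0000e-02]
blue kidney scene [ 6.3909e+02 -1.1245e+02  3.3666e+02  8.0000e-02]
red kidney top [6.3491e+02 9.4310e+01 3.5118e+02 1.5000e-01]
red kidney scene [6.3563e+02 9.1580e+01 3.5280e+02 5.0000e-02]
blue tray top [6.4217e+02 2.7930e+02 1.6754e+02 9.0000e-02]
blue tray scene [6.4667e+02 2.7816e+02 1.6269e+02 1.2000e-01]
red tray top [ 6.4090e+02 -2.8975e+02  1.9540e+01  4.0000e-02]
red tray scene [ 6.4562e+02 -2.9062e+02  2.0040e+01  3.0000e-02]
```

View pics/k.png

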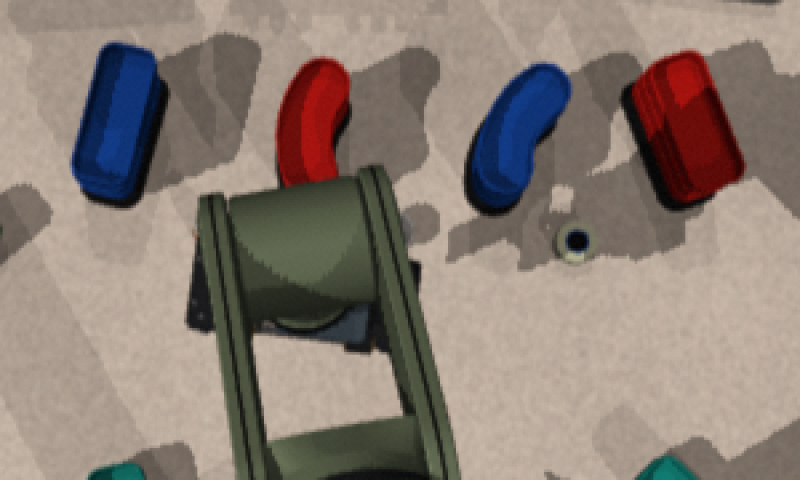

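View pics/l.png

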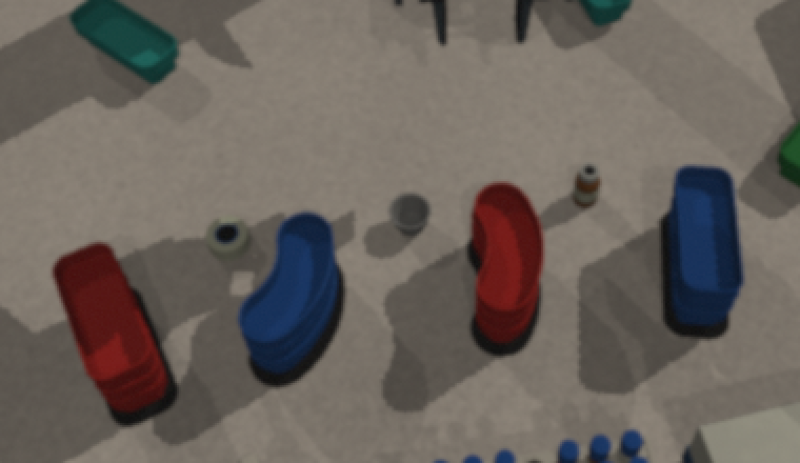

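All four dishes are nested and aligned, the fits are within about 3 mm of the stacks, and the vial and pot look untouched. Handing in.

```bash
python3 -c "
from workcell import ticket;print(ticket.job_done())"
```

```text
the job is handed in; nothing more can be done
None
```

The job is handed in at about 32 s: all four dishes are nested and released in their matching stacks, with the vial and pot still standing; the hand-in returned no verdict.

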